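Clamp the lid of the sample bath

ROBOT

A 6-joint arm with a two-finger parallel gripper is mounted at the origin on the work surface. World frame = base frame: x ahead of the robot, y to its left, z up, the work surface at z = 0. Lengths are in m, angles in rad, forces in N, time in s.
With the tool pointing down it reaches from about 0.35 to 0.85 m from the base axis. Payload 8.1 kg.
Tool frame: the origin (TCP) lies midway between the tips of the shut fingers; the grasp point (between the pads) lies 19 mm behind it (ctrl.grip_point_offset is the distance from the TCP to the grasp point, in m); z points along the fingers, y is the direction in which the jaws open and shut (so a half turn about z gives the same grasp; the last joint's range is limited). The gripper opens to 93 mm and grips with 3 to 60 N. Pads are 15 mm wide; open, the fingers measure 128 mm over their backs; the gripper's body (75 mm by 188 mm) begins 65 mm behind the grasp point.
Start: joints at [1.11, 0.13, 1.488, -0, 1.523, -0.085], TCP at [0.22, 0.558, 0.219] pointing down, gripper open.
Joint ranges: [-2.96, 2.96], [-0.89, 2.26], [0.02, 2.5], [-1.34, 4.48], [0, 2.73], [-2.66, 2.66]. Speed limits (rad/s): [2.39, 2.39, 2.79, 3.14, 3.14, 3.14].

INTERFACE

Orientations are given as a rotation vector (axis times angle).
In Python, from rig import sensors, eyes, job_done, finder, ctrl gives the robot as it stands.
- The arm moves only by the tool carry_out, never from a script. Its argument "deltas" is a list of rows, each an object with "dp": the shift along the tool's x, y, z in cm, a list of three; "delta_rot": the turn, a rotation vector about the tool's x, y, z in degrees, a list of three; "gripper": the closure, from -1 (fully open) to 1 (shut). In form: [{"dp": [x, y, z], "delta_rot": [ax, ay, az], "gripper": gripper}, ...]. A call has 1 to 12 rows; each row shifts and turns the commanded pose from where the row before left it, along the tool's axes as they then stand; what a row does not reach is not made up. A row lasts 1/10 s, in which the tool goes at most 50 mm and 8.59 degrees, less where a joint would pass 70% of its speed; a pose out of reach is approached as far as the arm can. A call is refused whole if a number of a shift passes 5 or a number of a turn 8.59, either way. A call with a gripper value outside its range is refused whole. The fingers move at their own pace and stop on an object; the grip force is fixed at half the most. Time passes only in rows, so rows that do not move let the fingers close. It gives the time, the measured TCP pose, the force and the opening at its end, in the units of the state.
- sensors.observe(): the state, without advancing time (a new reading comes with each control period).
- eyes.camera(name): name is "side" or "top" or "wrist"; returns the picture (420x560x3 uint8, red, green, blue); there is no depth.
- eyes.camera_model(name): a dict with "K" (3x3 intrinsics, pixels), "eye" and "rotation" of the camera in the world; the wrist camera has in their place "hand_eye" (4x4, takes a point from camera to tool coordinates, whose origin is the TCP and whose axes are the flange's). Camera axes: x right, y up, looking along -z (the intrinsics and any distortion apply to the point x, -y, -z); pixel columns grow to the right and rows downward; lengths in m; the calibration is good to about 2 mm. A picture is of the moment at which its call begins: read the wrist's pose just before it. camera_model takes no time and is no camera call.
- job_done(): hands the job in, once; it reports no verdict.
Trained networks look in the newest picture that a camera, given by its name, has taken for a name from the list of things; names that differ only in an ending like _2 or _b are one class to them, and where a whole thing is asked for, a point or a joint stands for the part that bears it (a point fixed in the world has none). Each returns a list of dicts, best first, with "confidence" (0 to 1); they miss things now and then, are a little off and sometimes report something else, mostly with a low value. They report only what shows in the picture. A call takes as long as a camera call.
- finder.find_in(camera, target): "bbox" ([left, top, right, bottom] in pixels, round what is visible of it).
The state is a dict: "clock": time; "q": joint angles; "qvel": joint speeds; "joint_efforts": joint torques, N m; "eef_pos": TCP position; "ee_rot": TCP orientation; "ft_force": force on the tool from outside, world axes, zero at the start; "ft_torque": the same for the moment, N m; "opening": finger opening in m.
Only numpy, scipy, OpenCV 4.12 (cv2) and the standard library are available. Lean on these libraries where they do the work, as an engineer would, in place of code of your own. Each camera call takes 0.05 s, during which the arm holds its last target.

TASK

Two small white heating baths stand on the bench with their lids resting loosely and their draw latches undone. Clamp the lid of the one with the rectangular lid: tip its latch's wire loop over onto the hook on the lid, then swing the latch handle back away from the lid and down until it snaps over center, lies flat and holds the lid pressed shut. Leave the round-lidded bath alone and take the hand away.

Things in the scene. Friction and masses are not known exactly. Their poses are not given: they have to be found in the camera images.
- bath: Fixed white bath, rectangular steel lid with black knob, 270 x 180 x 106 mm (x, y, z). Origin: centre of underside; x from latch end to the lid's hinge, z up; all (x, y, z) below are mm in this frame. Low shelf (top z = 50) x -135 to -30, lidded well beyond. The steel latch stands on the shelf and moves in the plane y = 0. Lid knob: x = 55, 28 wide, top z = 128.
- lever (a joint): Latch handle angle (rad). Plate 26 wide (y), 4 thick, pivot (-60, 0, 76), free end 52 mm from it. 0 = standing, leaning 5 degrees to the lid; grows swinging to -x and down; 1.62 = stop, flat, top face z = 78. Starts 0 to 0.12, light friction. With the loop hooked it resists by a few N up to 1.27 (dead center), then snaps to the stop.
- loop (a joint): Tilt of the wire loop relative to the handle (rad), grows toward the lid. U of 6 mm wire, 50 wide, arms 82 long, pivoted at (-76, 0, 84) while the handle stands between them (handle's end z = 128). Starts at 0, its stop: leaning 18 to 25 degrees back (-x) of upright. Swings freely: pushed past upright it falls by itself into the hook; short of upright it falls back.
- loop_bar (a point): Middle of the loop's cross bar (6 mm wire along y). Starts at (-102, 0, 162) with the handle at 0; up to 5 mm lower and 10 mm farther back with the handle at 0.12.
- keeper (a point): Centre of the seat of the hook, a 26 mm wide channel on the lid's front edge, open upward and away from the latch: where the middle of the cross bar lies when clamped, (-15, 0, 121) with the lid down, 6 mm higher while the lid is loose. With the loop in the hook but not drawn tight the bar is up to 10 mm from it.
- lid (a joint): Opening of the lid about its hinge at the far end (rad): 0 = hard shut; loose on its springy seal it stands at about 0.045 (front edge 6 mm up); clamped by the latch it is at about 0.014.
- round_bath: The other bath, fixed, to be left alone: same height, length (270 mm) and undone latch, but 150 mm wide and with a round lid 140 mm across. Origin and axes as for the first bath.

How it is judged:
On the way, in this order (a step that is already met when the one before it is completed fails the run):
1. the loop lies in the hook while the handle still stands (distance between loop_bar and keeper below 0.015 m and value of joint lever below 1.1 rad), for 0.1 s.
2. the handle is snapped over center and the lid is drawn down (value of joint lever above 1.45 rad and value of joint lid below 0.022 rad), for 0.2 s.
At the end, for the whole second after the job is handed in: The handle lies flat past dead center (lever above 1.45 rad) and at rest, the loop's bar sits in the hook (within 10 mm of its seat) and the lid is held down (lid below 0.022 rad) (all of step 2 and distance between loop_bar and keeper below 0.01 m and velocity of joint lever below 0.1 rad/s); the robot touches nothing.
It fails at once if the robot pushes on the round-lidded bath (more than 4 N) (contact force between round_bath and the arm above 4 N or contact force between round_bath and the fingers above 4 N).
It also fails if it takes over 35 s, if anything falls off the work surface, if the arm or the gripper's body presses on something with over 40 N, if the wrist force passes 120 N, or if a joint passes its speed limit or range.

## Working session

There is one attempt and no reset: what is moved stays moved. The work goes in short steps, Python scripts to look and compute and a tool call to move; the robot and the scene stay as the last step left them, time stands still between calls to the robot, and variables do not carry over. Pictures are saved under pics/ and viewed, and the job is handed in when it is done.

Besides the shell and the picture viewer there is one more tool, called after "Emit:" by a JSON object that holds its "method" and its "body", one argument or row to a line. carry_out: Moves the arm, as the interface text tells. Its arguments: {"type":"object","properties":{"deltas":{"type":"array"}},"required":["deltas"]}

```bash
mkdir -p pics; cat > h.py <<'E'
import numpy as np,cv2
from rig import sensors, eyes, job_done, finder, ctrl
from scipy.spatial.transform import Rotation as R
def save(n,im): cv2.imwrite('pics/'+n+'.png',im[:,:,::-1])
E
python3 - <<'E'
from h import *
for c in('top','side'):
    save(c+'0',eyes.camera(c)); m=eyes.camera_model(c); print(c,{k:np.round(v,3).tolist() if not isinstance(v,str) else v for k,v in m.items()})
    for t in('bath','round_bath','lever','loop','keeper'):
        print(t,[(np.round(d['bbox']).tolist(),round(d['confidence'],2)) for d in finder.find_in(c,t)][:3])
s=sensors.observe();print(s['clock'],s['eef_pos'],s['ee_rot'],s['opening'],R.from_rotvec(s['ee_rot']).as_matrix().round(3).tolist())
E
```

```text
top {'K': [[393.531, 0.0, 274.775], [0.0, 393.531, 201.325], [0.0, 0.0, 1.0]], 'eye': [0.467, -0.033, 0.885], 'rotation': [0.171, -0.143, -1.396]}
bath [([109.0, 118.0, 225.0, 264.0], 0.69)]
round_bath [([349.0, 158.0, 462.0, 304.0], 0.6)]
lever [([122.0, 211.0, 165.0, 236.0], 0.63)]
loop [([120.0, 222.0, 162.0, 239.0], 0.68)]
keeper [([114.0, 119.0, 216.0, 215.0], 0.6)]
side {'K': [[381.493, 0.0, 285.592], [0.0, 381.493, 206.106], [0.0, 0.0, 1.0]], 'eye': [0.556, 0.691, 0.799], 'rotation': [0.063, -1.201, -2.817]}
bath [([205.0, 252.0, 341.0, 364.0], 0.79)]
round_bath [([248.0, 137.0, 339.0, 198.0], 0.88), ([204.0, 256.0, 300.0, 334.0], 0.49)]
lever [([300.0, 273.0, 330.0, 315.0], 0.74), ([320.0, 274.0, 331.0, 298.0], 0.32)]
loop [([312.0, 271.0, 330.0, 314.0], 0.74)]
keeper [([206.0, 252.0, 301.0, 333.0], 0.95), ([316.0, 275.0, 329.0, 306.0], 0.57)]
0.6 [0.22017751 0.55814976 0.21862714] [-5.86751120e-01 -3.08630356e+00  1.74455687e-05] 0.09321470628217704 [[-0.93, 0.367, -0.0], [0.367, 0.93, -0.0], [0.0, -0.0, -1.0]]
```

View pics/top0.png

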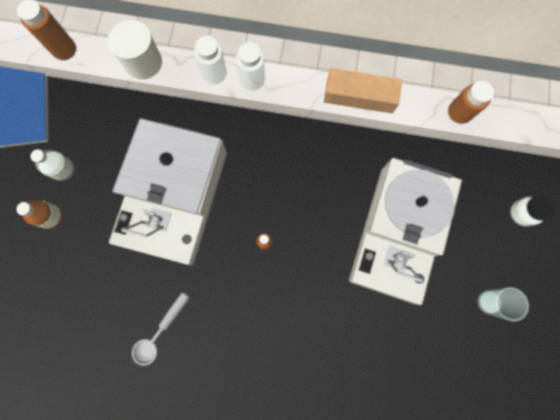

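View pics/side0.png

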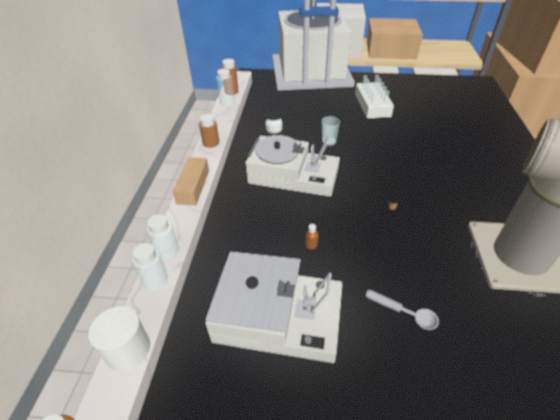

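Top: the rectangular bath is at left (109–225, 118–264), the round one at right (349–462, 158–304). Next I zoom in to get its corners.

```bash
python3 - <<'E'
import cv2
a=cv2.imread('pics/top0.png')[110:275,100:235]; cv2.imwrite('pics/top0z.png',cv2.resize(a,None,fx=3.5,fy=3.5,interpolation=cv2.INTER_CUBIC))
a=cv2.imread('pics/side0.png')[245:370,195:355]; cv2.imwrite('pics/side0z.png',cv2.resize(a,None,fx=4.5,fy=4.5,interpolation=cv2.INTER_CUBIC))
E
```

```text
(no output)
```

View pics/top0z.png

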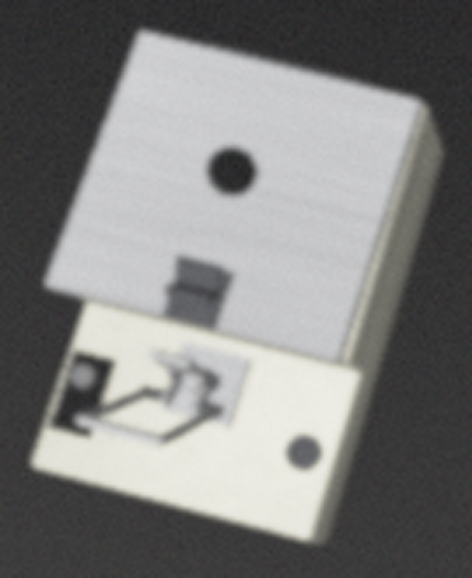

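View pics/side0z.png

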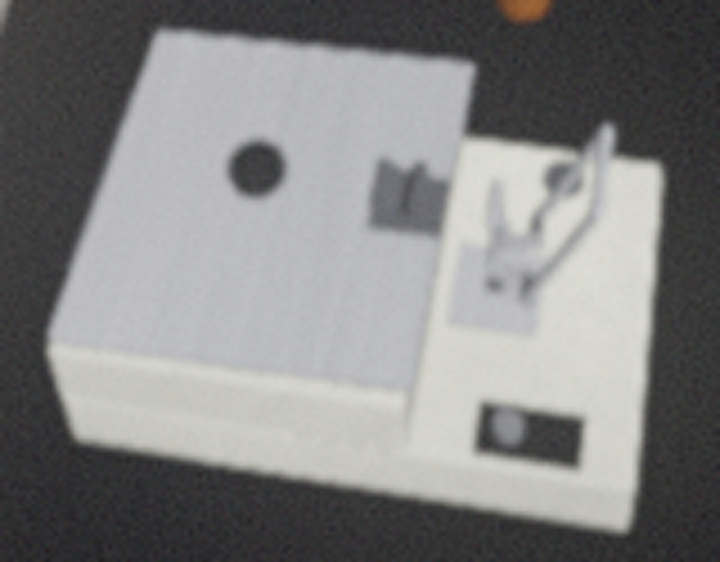

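```bash
cat >> h.py <<'E'
def proj(c,P):
    m=eyes.camera_model(c); Rm=R.from_rotvec(m['rotation']).as_matrix() if np.size(m['rotation'])==3 else np.array(m['rotation'])
    p=(np.atleast_2d(P)-m['eye'])@Rm; p=p*[1,-1,-1]
    u=p@np.array(m['K']).T; return u[:,:2]/u[:,2:]
def b2w(x,P):
    c,s=np.cos(x[2]),np.sin(x[2]); P=np.atleast_2d(P)/1000.
    return np.c_[x[0]+c*P[:,0]-s*P[:,1],x[1]+s*P[:,0]+c*P[:,1],P[:,2]]
E
python3 - <<'E'
from h import *
from scipy.optimize import least_squares
print({k:np.shape(v) for k,v in eyes.camera_model('top').items()},[k for k in eyes.camera_model('top')])
T=np.array([[32,467],[320,542],[358,372],[232,170]])/3.5+[100,110]; TB=[[-135,90,50],[-135,-90,50],[-30,-90,50],[55,0,130]]
S=np.array([[663,163],[630,530],[257,165]])/4.5+[195,245]; SB=[[-135,-90,50],[-135,90,0],[55,0,130]]
f=lambda x:np.r_[(proj('top',b2w(x,TB))-T).ravel(),(proj('side',b2w(x,SB))-S).ravel()]
for y0 in (0,1.5,3,-1.5):
    r=least_squares(f,[.6,.2,y0],loss='soft_l1'); print(r.x,r.cost,f(r.x).round(1).tolist())
    if y0==0 or r.cost<best.cost: best=r
x=best.x; np.save('pose.npy',x)
for c in('top','side'):
    im=cv2.imread(f'pics/{c}0.png'); o,sz,k=((100,110),(135,165),3.5) if c=='top' else ((195,245),(160,125),4.5)
    a=cv2.resize(im[o[1]:o[1]+sz[1],o[0]:o[0]+sz[0]],None,fx=k,fy=k)
    for P,col in [((-135,90,50),0),((-135,-90,50),0),((-135,90,0),0),((-30,90,50),0),((-30,-90,50),0),((135,90,112),0),((135,-90,112),0),((55,0,130),0),((-102,0,162),1),((-102,25,162),1),((-102,-25,162),1),((-15,0,127),2),((-55.5,0,128),2)]:
        u=(proj(c,b2w(x,P))[0]-o+.5)*k; cv2.drawMarker(a,tuple(int(v) for v in u),[(0,0,255),(0,200,0),(255,0,0)][col],0,12,1)
    cv2.imwrite(f'pics/{c}0fit.png',a)
E
```

```text
{'K': (3, 3), 'eye': (3,), 'rotation': (3,)} ['K', 'eye', 'rotation']
[ 0.61635657  0.23057371 -0.07490171] 5.739663518823498 [-1.0, 0.1, -1.9, -0.5, 1.2, 0.1, -1.3, -0.1, -0.3, -2.3, -0.1, -0.2, 0.6, -1.9]
[ 0.61635657  0.23057371 -0.07490171] 5.7396635188234715 [-1.0, 0.1, -1.9, -0.5, 1.2, 0.1, -1.3, -0.1, -0.3, -2.3, -0.1, -0.2, 0.6, -1.9]
[0.4861441  0.18085595 2.49460132] 716.6264432965654 [143.8, 0.4, 5.8, -81.0, -42.0, -0.0, -22.2, 115.4, -74.1, -0.2, -19.7, -112.4, 109.8, 0.8]
[ 0.61635657  0.2305737  -0.07490171] 5.739663518823587 [-1.0, 0.1, -1.9, -0.5, 1.2, 0.1, -1.3, -0.1, -0.3, -2.3, -0.1, -0.2, 0.6, -1.9]
```

View pics/top0fit.png

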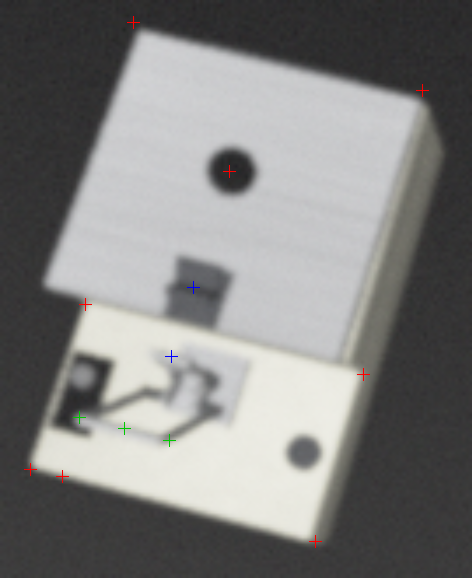

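View pics/side0fit.png

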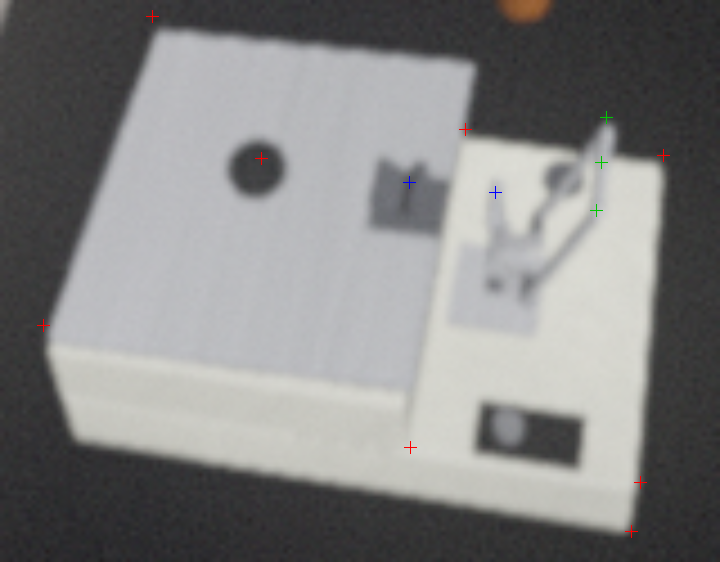

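```bash
cat >> h.py <<'E'
def st():
    s=sensors.observe(); x=np.load('pose.npy'); M=R.from_rotvec(s['ee_rot']).as_matrix()
    d=s['eef_pos']-np.r_[x[:2],0]; B=R.from_euler('z',x[2]).as_matrix()
    print('t',round(s['clock'],2),'bath mm',(B.T@d*1000).round(1),'tool in bath',(B.T@M).round(3).tolist(),'F',np.round(B.T@s['ft_force'],1),'open',round(s['opening'],3)); return s,x,M
E
python3 - <<'E'
from h import *
s,x,M=st()
tgt=b2w(x,[-145,0,215])[0]; B=R.from_euler('z',x[2]).as_matrix()
G=B@np.diag([-1,1,-1.])
print(tgt,'rot deg',np.degrees(R.from_matrix(M.T@G).as_rotvec()),'dp after rot cm',G.T@(tgt-s['eef_pos'])*100)
E
```

```text
t 0.6 bath mm [-419.6  297.   218.6] tool in bath [[-0.955, 0.296, -0.0], [0.296, 0.955, -0.0], [0.0, -0.0, -1.0]] F [-0.1  0.6 -0.4] open 0.093
[0.47176313 0.2414243  0.215     ] rot deg [-6.58133220e-04 -5.05467621e-04 -1.72370478e+01] dp after rot cm [-27.45813206 -29.70108356   0.36271388]
```

Emit:
{"method": "carry_out", "body": {
  "deltas": [
    {"dp":[0,0,0],"delta_rot":[0,0,-5.75],"gripper":1},
    {"dp":[0,0,0],"delta_rot":[0,0,-5.75],"gripper":1},
    {"dp":[0,0,0],"delta_rot":[0,0,-5.75],"gripper":1},
    {"dp":[-3.05,-3.3,0],"delta_rot":[0,0,0],"gripper":1},
    {"dp":[-3.05,-3.3,0],"delta_rot":[0,0,0],"gripper":1},
    {"dp":[-3.05,-3.3,0],"delta_rot":[0,0,0],"gripper":1},
    {"dp":[-3.05,-3.3,0],"delta_rot":[0,0,0],"gripper":1},
    {"dp":[-3.05,-3.3,0],"delta_rot":[0,0,0],"gripper":1},
    {"dp":[-3.05,-3.3,0],"delta_rot":[0,0,0],"gripper":1},
    {"dp":[-3.05,-3.3,0],"delta_rot":[0,0,0],"gripper":1},
    {"dp":[-3.05,-3.3,0],"delta_rot":[0,0,0],"gripper":1},
    {"dp":[-3.05,-3.3,0],"delta_rot":[0,0,0],"gripper":1}
  ]
}}

```text
clock: 1.8
eef_pos: [0.4727, 0.2399, 0.219]
ee_rot: [0.117, 3.139, 0.001]
ft_force: [1.8, 0.7, -0.7]
opening: 0.0024
```

```bash
python3 - <<'E'
from h import *
st()
w=eyes.camera('wrist'); save('w1',w); sd=eyes.camera('side'); 
save('s1',cv2.resize(sd[200:400,190:400],None,fx=3,fy=3))
print({k:np.round(v,3).tolist() for k,v in eyes.camera_model('wrist').items()})
E
```

```text
t 1.8 bath mm [-143.9   -1.4  219. ] tool in bath [[-1.0, -0.0, 0.001], [-0.0, 1.0, 0.0], [-0.001, 0.0, -1.0]] F [ 1.7  0.9 -0.7] open 0.002
{'K': [[311.313, 0.0, 284.812], [0.0, 311.313, 210.389], [0.0, 0.0, 1.0]], 'hand_eye': [[0.0, 0.967, 0.256, 0.071], [1.0, -0.0, -0.0, 0.001], [-0.0, 0.256, -0.967, -0.166], [0.0, 0.0, 0.0, 1.0]]}
```

View pics/w1.png

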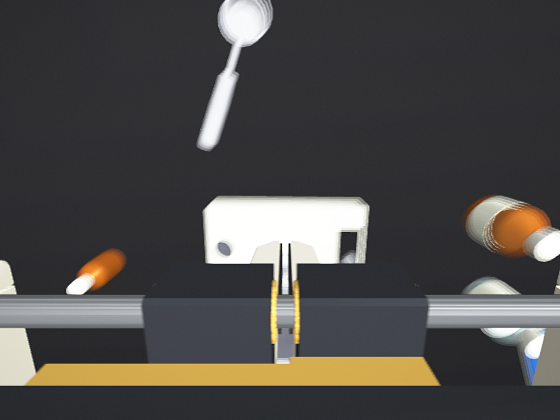

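View pics/s1.png

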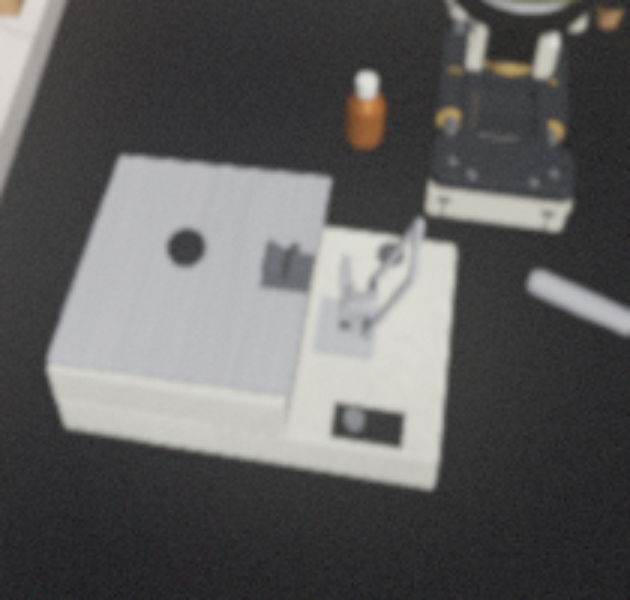

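Emit:
{"method": "carry_out", "body": {
  "deltas": [
    {"dp":[0,0.1,3.4],"delta_rot":[0,0,0],"gripper":1},
    {"dp":[0,0,3.5],"delta_rot":[0,0,0],"gripper":1},
    {"dp":[0,0,0],"delta_rot":[0,0,0],"gripper":1}
  ]
}}

```text
clock: 2.2
eef_pos: [0.4682, 0.2415, 0.1445]
ee_rot: [-0.117, -3.131, 0.005]
ft_force: [-0.3, -0.3, 0.1]
opening: 0.0006
```

```bash
python3 - <<'E'
from h import *
st()
sd=eyes.camera('side'); t=eyes.camera('top')
save('s2',cv2.resize(sd[230:370,190:350],None,fx=4.5,fy=4.5));save('t2',cv2.resize(t[100:280,90:260],None,fx=3.3,fy=3.3))
E
```

```text
t 2.2 bath mm [-148.6   -0.2  144.5] tool in bath [[-1.0, -0.0, -0.008], [-0.0, 1.0, -0.004], [0.008, -0.004, -1.0]] F [-0.3 -0.3  0.1] open 0.001
```

View pics/s2.png

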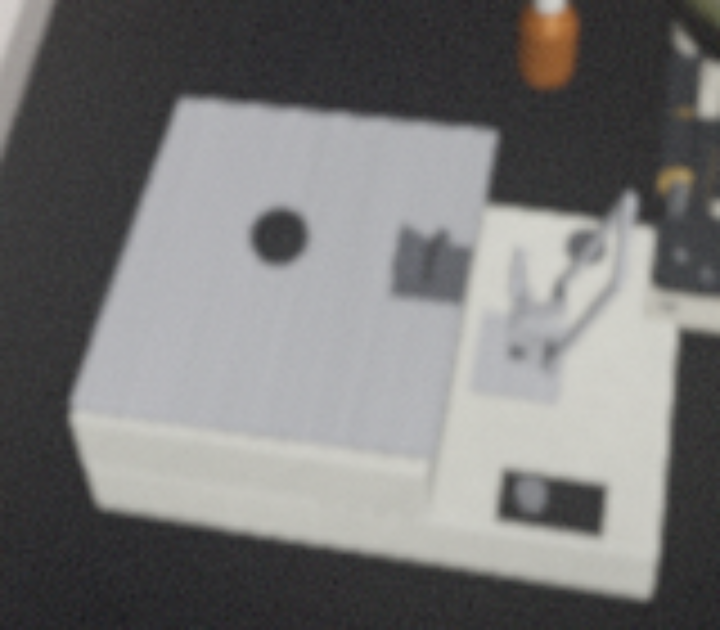

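View pics/t2.png

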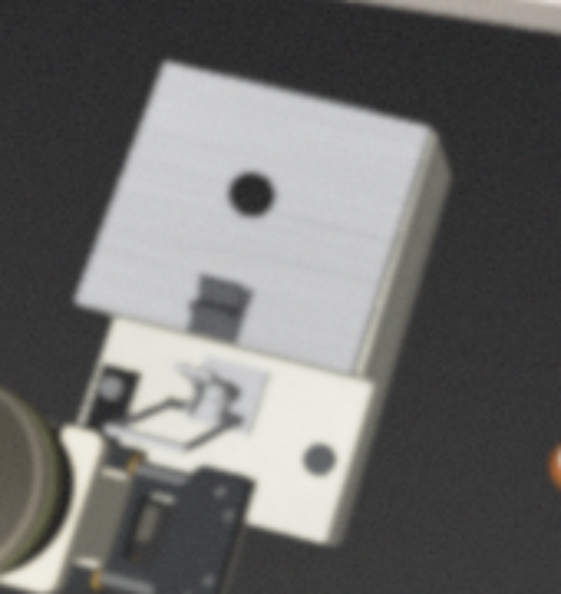

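Emit:
{"method": "carry_out", "body": {
  "deltas": [
    {"dp":[-1.5,0,0],"delta_rot":[0,0,0],"gripper":1},
    {"dp":[-1,0,0],"delta_rot":[0,0,0],"gripper":1},
    {"dp":[-1,0,0],"delta_rot":[0,0,0],"gripper":1},
    {"dp":[-1,0,0],"delta_rot":[0,0,0],"gripper":1},
    {"dp":[-1,0,0],"delta_rot":[0,0,0],"gripper":1},
    {"dp":[-1,0,0],"delta_rot":[0,0,0],"gripper":1},
    {"dp":[-1,0,0],"delta_rot":[0,0,0],"gripper":1},
    {"dp":[0,0,0],"delta_rot":[0,0,0],"gripper":1},
    {"dp":[0,0,0],"delta_rot":[0,0,0],"gripper":1}
  ]
}}

```text
clock: 3.2
eef_pos: [0.5466, 0.2368, 0.1493]
ee_rot: [-0.118, -3.139, 0.0]
ft_force: [-0.1, -0.0, 1.2]
opening: 0.0005
```

```bash
python3 - <<'E'
from h import *
st()
sd=eyes.camera('side'); t=eyes.camera('top')
save('s3',cv2.resize(sd[230:370,190:350],None,fx=4.5,fy=4.5));save('t3',cv2.resize(t[100:280,90:260],None,fx=3.3,fy=3.3))
E
```

```text
t 3.2 bath mm [-70.    1.  149.3] tool in bath [[-1.0, 0.0, -0.001], [0.0, 1.0, -0.0], [0.001, -0.0, -1.0]] F [-0.1 -0.   1.2] open 0.0
```

View pics/s3.png

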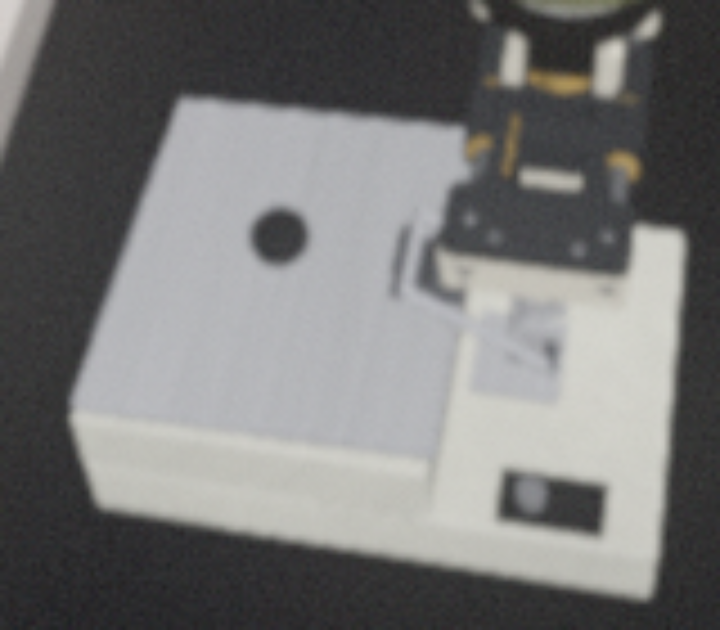

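View pics/t3.png

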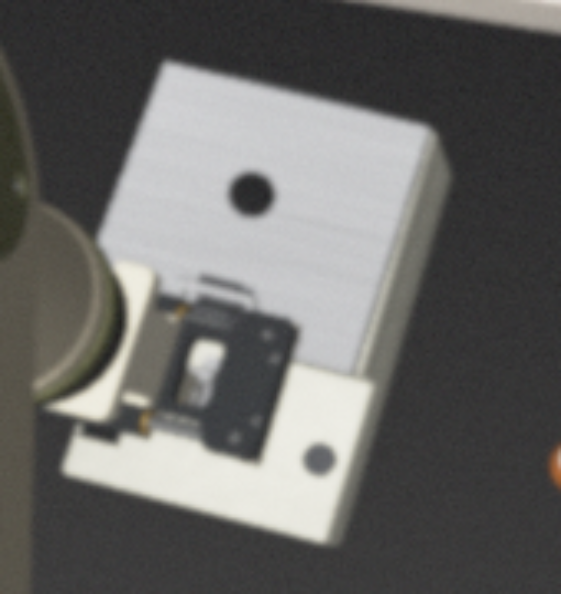

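Emit:
{"method": "carry_out", "body": {
  "deltas": [
    {"dp":[-1.4,-0.1,0],"delta_rot":[0,0,0],"gripper":1},
    {"dp":[-1.4,0,0],"delta_rot":[0,0,0],"gripper":1},
    {"dp":[0,0,0],"delta_rot":[0,0,0],"gripper":1},
    {"dp":[0,0,1.2],"delta_rot":[0,0,0],"gripper":1},
    {"dp":[0,0,0.8],"delta_rot":[0,0,0],"gripper":1},
    {"dp":[0,0,0.5],"delta_rot":[0,0,0],"gripper":1},
    {"dp":[0,0,0],"delta_rot":[0,0,0],"gripper":1},
    {"dp":[0,0,0],"delta_rot":[0,0,0],"gripper":1}
  ]
}}

```text
clock: 4.1
eef_pos: [0.5741, 0.2338, 0.1244]
ee_rot: [-0.117, -3.139, 0.0]
ft_force: [0.3, -0.0, 0.3]
opening: 0.0
```

```bash
python3 - <<'E'
from h import *
st()
sd=eyes.camera('side')
save('s4',cv2.resize(sd[230:370,190:350],None,fx=4.5,fy=4.5))
E
```

```text
t 4.1 bath mm [-4.240e+01  1.000e-01  1.244e+02] tool in bath [[-1.0, -0.0, -0.0], [-0.0, 1.0, -0.0], [0.0, -0.0, -1.0]] F [ 0.3 -0.   0.3] open 0.0
```

View pics/s4.png

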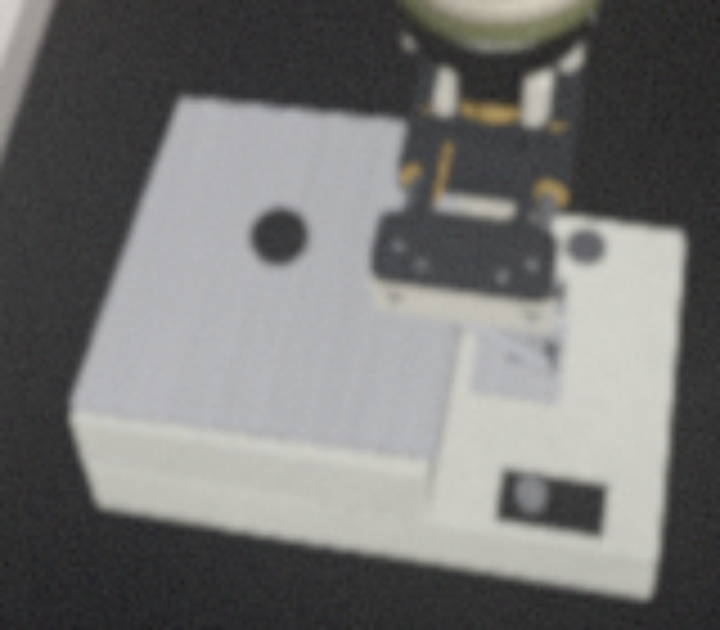

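Emit:
{"method": "carry_out", "body": {
  "deltas": [
    {"dp":[0,0,0.9],"delta_rot":[0,0,0],"gripper":1},
    {"dp":[0,0,0],"delta_rot":[0,0,0],"gripper":1},
    {"dp":[0.5,0,0],"delta_rot":[0,0,0],"gripper":1},
    {"dp":[0.5,0,0],"delta_rot":[0,0,0],"gripper":1},
    {"dp":[0.5,0,0],"delta_rot":[0,0,0],"gripper":1},
    {"dp":[0.5,0,0.1],"delta_rot":[0,0,0],"gripper":1},
    {"dp":[0.5,0,0.15],"delta_rot":[0,0,0],"gripper":1},
    {"dp":[0.45,0,0.25],"delta_rot":[0,0,0],"gripper":1},
    {"dp":[0.45,0,0.25],"delta_rot":[0,0,0],"gripper":1},
    {"dp":[0,0,0],"delta_rot":[0,0,0],"gripper":1}
  ]
}}

```text
clock: 5.15
eef_pos: [0.5398, 0.2364, 0.1078]
ee_rot: [-0.117, -3.139, 0.0]
ft_force: [0.8, 0.6, -0.5]
opening: 0.0005
```

```bash
python3 - <<'E'
from h import *
st()
sd=eyes.camera('side')
save('s5',cv2.resize(sd[230:370,190:350],None,fx=4.5,fy=4.5))
E
```

```text
t 5.15 bath mm [-7.670e+01  1.000e-01  1.078e+02] tool in bath [[-1.0, -0.0, -0.001], [-0.0, 1.0, -0.0], [0.001, -0.0, -1.0]] F [ 0.8  0.6 -0.5] open 0.001
```

View pics/s5.png

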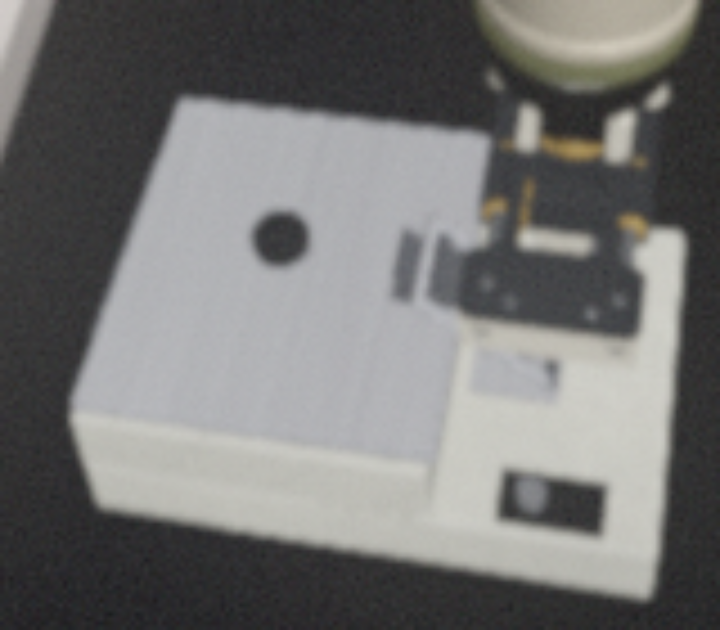

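Emit:
{"method": "carry_out", "body": {
  "deltas": [
    {"dp":[0.4,0,0.35],"delta_rot":[0,0,0],"gripper":1},
    {"dp":[0.35,0,0.4],"delta_rot":[0,0,0],"gripper":1},
    {"dp":[0.25,0,0.4],"delta_rot":[0,0,0],"gripper":1},
    {"dp":[0.2,0,0.4],"delta_rot":[0,0,0],"gripper":1},
    {"dp":[0,0,0],"delta_rot":[0,0,0],"gripper":1}
  ]
}}

```text
clock: 5.7
eef_pos: [0.5273, 0.237, 0.0912]
ee_rot: [-0.117, -3.137, 0.001]
ft_force: [-0.4, -0.1, 0.6]
opening: 0.0004
```

```bash
python3 - <<'E'
from h import *
st()
sd=eyes.camera('side')
save('s6',cv2.resize(sd[230:370,190:350],None,fx=4.5,fy=4.5))
E
```

```text
t 5.7 bath mm [-89.3  -0.3  91.2] tool in bath [[-1.0, -0.0, -0.002], [-0.0, 1.0, -0.001], [0.002, -0.001, -1.0]] F [-0.4 -0.2  0.6] open 0.0
```

View pics/s6.png

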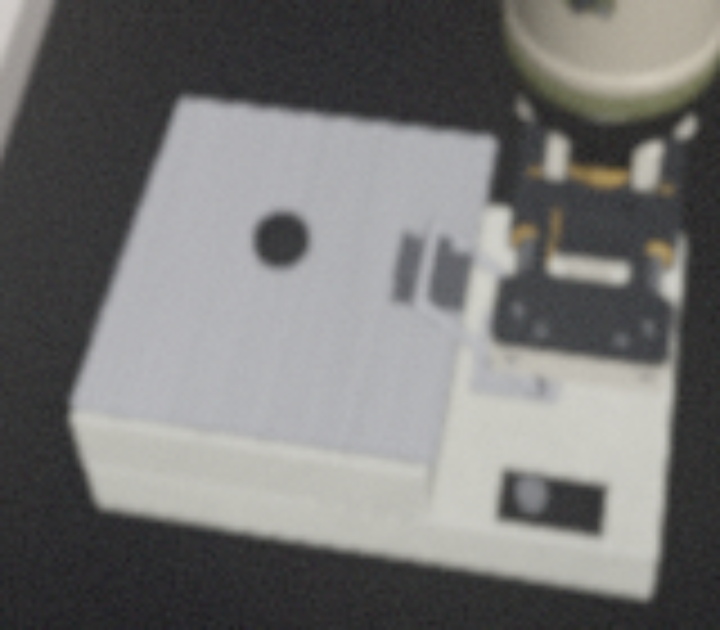

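Emit:
{"method": "carry_out", "body": {
  "deltas": [
    {"dp":[0.1,0,0.5],"delta_rot":[0,0,0],"gripper":1},
    {"dp":[0.1,0,0.5],"delta_rot":[0,0,0],"gripper":1},
    {"dp":[0,0,0.4],"delta_rot":[0,0,0],"gripper":1},
    {"dp":[0,0,0],"delta_rot":[0,0,0],"gripper":1}
  ]
}}

```text
clock: 6.15
eef_pos: [0.5264, 0.2374, 0.0794]
ee_rot: [-0.117, -3.139, 0.0]
ft_force: [-5.4, -2.5, 9.4]
opening: 0.0007
```

```bash
python3 -c "
from h import *
st()"
```

```text
t 6.15 bath mm [-90.2   0.   79.4] tool in bath [[-1.0, -0.0, -0.001], [-0.0, 1.0, -0.0], [0.001, -0.0, -1.0]] F [-5.2 -2.9  9.4] open 0.001
```

Emit:
{"method": "carry_out", "body": {
  "deltas": [
    {"dp":[0,0,-2],"delta_rot":[0,0,0],"gripper":1},
    {"dp":[0,0,-4],"delta_rot":[0,0,0],"gripper":1},
    {"dp":[0,0,-5],"delta_rot":[0,0,0],"gripper":1},
    {"dp":[4,0,-3],"delta_rot":[0,0,0],"gripper":1},
    {"dp":[4.5,0,0],"delta_rot":[0,0,0],"gripper":1},
    {"dp":[4.5,0,0],"delta_rot":[0,0,0],"gripper":1},
    {"dp":[0,0,0],"delta_rot":[0,0,0],"gripper":1},
    {"dp":[0,0,0],"delta_rot":[0,0,0],"gripper":1}
  ]
}}

```text
clock: 6.95
eef_pos: [0.3965, 0.2473, 0.2187]
ee_rot: [0.115, 3.138, 0.001]
ft_force: [1.1, 0.5, 0.1]
opening: 0.0006
```

```bash
python3 - <<'E'
from h import *
_,x,_=st()
for c in('top','side'):
    im=eyes.camera(c)[:,:,::-1]; o,sz,k=((100,110),(135,165),3.5) if c=='top' else ((195,245),(160,125),4.5)
    a=cv2.resize(im[o[1]:o[1]+sz[1],o[0]:o[0]+sz[0]],None,fx=k,fy=k)
    for P,col in [((-15,25,121),1),((-15,-25,121),1),((-112,13,78),0),((-112,-13,78),0)]:
        u=(proj(c,b2w(x,P))[0]-o+.5)*k; cv2.drawMarker(a,tuple(int(v) for v in u),[(0,0,255),(0,200,0),(255,0,0)][col],0,10,1)
    cv2.imwrite(f'pics/{c}7.png',a)
E
```

```text
t 6.95 bath mm [-2.205e+02  2.000e-01  2.187e+02] tool in bath [[-1.0, -0.001, 0.001], [-0.001, 1.0, 0.0], [-0.001, 0.0, -1.0]] F [1.  0.6 0.1] open 0.001
```

View pics/top7.png

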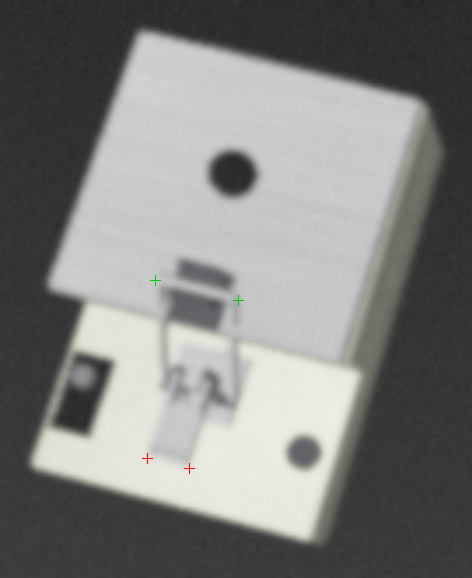

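View pics/side7.png

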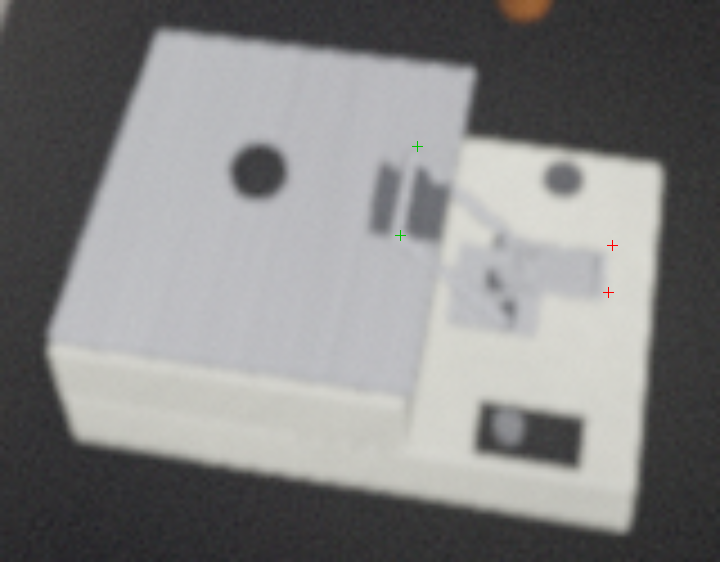

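```bash
python3 -c "
from h import *
st(); print(job_done())"
```

```text
t 7.05 bath mm [-2.192e+02  1.000e-01  2.188e+02] tool in bath [[-1.0, -0.0, 0.001], [-0.0, 1.0, 0.0], [-0.001, 0.0, -1.0]] F [-0.9 -0.6 -0.4] open 0.001
the job is handed in; nothing more can be done
None
```

The rectangular-lidded bath is clamped, and I handed the job in at about 7 s. I found the bath's pose from the top and side pictures. With the fingers shut, I pushed the loop past upright so it fell into the hook. Then I swung the handle back and down and pressed it to its stop.

**Last checks:**
- **Handle:** on the final press the fingertips met it at z ≈ 79 mm with about 9 N. That fits it lying flat (about 1.62 rad). After the hand withdrew, both pictures still showed it flat.
- **Loop and lid:** the loop's bar lies in the hook channel. The lid's front edge shows about 1 px lower than at the start.
- **Hand:** it ended about 22 cm behind the bath's centre and 22 cm up, with the force reading near zero. It never went near the round-lidded bath.

**Disagreement:** the handle end and the bar appear 2–3 mm from where my fitted pose predicts, and the fit itself missed by up to about 2 px. The joint angles and the lid's opening were judged only from pictures and contact height, not measured directly.

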